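# Stack and clamp a three-roller bundle

### The job

Build the three-roller bundle in the bundling jig: one roller already lies in it, so lay one of the two rollers from the V-blocks in the lower row beside it, then saddle the other one on top in the gap between the two, ends roughly flush. Then press the yellow paddle of the spring-loaded clamp lever down until the jaw squeezes the two lower rollers tight together, pushing on it with about 10 N (never more than 30 N), and finish still holding it down so that the bundle stays clamped for strapping. Leave the other things on the worktop alone.

Things in the scene. Friction and masses are not known exactly. Their poses are not given: they have to be found in the camera images.
- jig: bundling jig fixed to the worktop, grey base plate 64 x 206 x 8 mm. Origin on the worktop below the line where the two lower rollers touch; x along the rollers, +y to the fixed wall, -y to the lever, z up. Flat bed at z = 20 mm, only 40 mm wide in x, so roller ends stick out 10 mm for the fingers. roller_a lies against the 54 mm high wall, axis at y = +18, z = 38 mm, kept by a 3 mm lip
- slot (a point): where the axis centre of the second lower roller goes (38 mm above the worktop, jig y = -22 mm). With the jaw open it may lie at jig y = -18 to -27; squeezed tight it lies at -18 mm. The third roller saddled on top then has its axis 66 to 69 mm high, half-way between the lower two. The jaw's pivot brackets, 68 mm high and 44 mm wide in x, stand at jig y = -38 to -58 mm
- clamp_lever (a joint): angle of the jaw lever (rad): 0 at rest, open, paddle tilted up; about 0.38 when the jaw has pushed the lower rollers together; stop at 0.46. A spring drives it back to 0 when let go. The spring takes about 2 N on the paddle at 0 and 4 N at 0.38; what is pushed beyond that squeezes the rollers, about 3 times stronger
- paddle (a point): centre of the top face of the yellow round paddle pad, 36 mm across, at the free end of the lever, about 120 mm from the jig's origin towards -y and 82 mm above the worktop at rest; pressing it straight down by about 28 mm closes the jaw
- roller_a: steel roller, a plain cylinder 36 mm in diameter and 60 mm long with flat ends, about 0.2 kg; the origin is its centre and its own x axis runs along it. It already lies in the jig's lower row against the fixed wall
- roller_1: steel roller, a plain cylinder 36 mm in diameter and 60 mm long with flat ends, about 0.2 kg; the origin is its centre and its own x axis runs along it. It lies level in V-block 1, axis 38 mm above the worktop; either of roller_1 and roller_2 may go below or on top
- roller_2: steel roller, a plain cylinder 36 mm in diameter and 60 mm long with flat ends, about 0.2 kg; the origin is its centre and its own x axis runs along it. It lies level in V-block 2, axis 38 mm above the worktop
- vblock_1: V-block fixed to the worktop under roller_1; origin on the worktop below the roller's centre, x along the roller; its base is 36 mm long along x, 56 wide and at most 35 high, so both roller ends stick out 12 mm
- vblock_2: V-block fixed to the worktop under roller_2, the same
- grease_tin: bystander: small white tin with a green lid, 69 mm across, 28 high; origin at the centre of its underside
- tape_roll: bystander: yellow roll of tape lying flat, 92 mm across, 19 high; origin at the centre of its underside
- threadlock: bystander: small red bottle with a white spout, standing, 98 mm high; origin at the centre of its underside
- tape_measure: bystander: yellow and black tape measure, 36 x 80 x 62 high; origin at the centre of its underside
- spanner: bystander: open-ended spanner lying flat, 30 x 137 x 8; origin at the centre of its underside
- cup_part: bystander: pale turned cup with a flange, standing, 36 mm across, 43 high; origin at the centre of its underside
Not all that is in view belongs to the job. Leave any green look-alike of the roller_2 alone.

How it is judged:
By the outcome, as a careful person would: the job done as asked, in the order asked, and still so for the second after the job is handed in, while the arm keeps its last pose, push and grip.
It also fails if it takes over 64 s, if anything falls off the work surface, if the arm or the gripper's body presses on something with over 40 N, if the wrist force passes 120 N, or if a joint passes its speed limit or range.

### The arm

A 6-joint arm with a two-finger parallel gripper is mounted at the origin on a cart in front of the work surface, level with it; the furniture and walls round the work are solid. World frame = base frame: x ahead of the robot, y to its left, z up, the work surface at z = 0. Lengths are in m, angles in rad, forces in N, time in s.
With the tool pointing down it reaches from about 0.35 to 0.725 m from the base axis. Payload 6 kg.
Tool frame: the origin (TCP) lies midway between the tips of the shut fingers; the grasp point (between the pads) lies arm.grip_point_offset behind it (arm.grip_point_offset is the distance from the TCP to the grasp point, in m); z points along the fingers, y is the direction in which the jaws open and shut (so a half turn about z gives the same grasp; the last joint's range is limited). The gripper opens to 85 mm and grips with 20 to 120 N. Pads are 22 mm wide; open, the fingers measure 114 mm over their backs; the gripper's body (76 mm by 85 mm) begins 54 mm behind the grasp point. The pads swing forward as they close: fully open they stand 13 mm farther back than shut.
Start: joints at [1.65, 0.04, 0.085, 0, -1.615, -0.334], TCP at [0.151, 0.581, 0.231] pointing down, gripper open.
Joint ranges: [-2.56, 2.56], [-1.29, 2.01], [-1.08, 1.49], [-3.29, 1.98], [-2.81, -0.18], [-2.99, 2.99]. Speed limits (rad/s): [2.57, 2.57, 3.01, 3.14, 3.14, 3.14].

### API

Orientations are given as a unit quaternion [x, y, z, w].
In Python, from cell import arm gives the robot as it stands.
- The arm moves only by the tool move_arm, never from a script. Its argument "commands" is a list of rows, each a list of 7 numbers: the closure, from 0 (fully open) to 1 (shut), then the shift along the tool's x, y, z in m, then the turn, a rotation vector about the tool's x, y, z in degrees. In form: [[gripper, tx, ty, tz, rx, ry, rz], ...]. A call has 1 to 5 rows; each row shifts and turns the commanded pose from where the row before left it, along the tool's axes as they then stand; what a row does not reach is not made up. A row lasts 1/8 s, in which the tool goes at most 62.5 mm and 10.7 degrees, less where a joint would pass 70% of its speed; a pose out of reach is approached as far as the arm can. A call is refused whole if a number of a shift passes 0.0625 or a number of a turn 10.7, either way. A call with a gripper value outside its range is refused whole. The fingers move at their own pace and stop on an object; the grip force is fixed at half the most. Time passes only in rows, so rows that do not move let the fingers close. It gives the time, the measured TCP pose, the force and the opening at its end, in the units of the state.
- arm.get_obs(): the state, without advancing time (a new reading comes with each control period).
- arm.capture(name): name is "scene" or "top" or "wrist"; returns a dict with "img" (420x560x3 uint8, red, green, blue), "z_map" (420x560 float32, m along the optical axis (not along the pixel's ray), 0 where there is no reading), "fx", "fy", "cx", "cy" (pixels), "eye" and "attitude" of the camera in the world. Camera axes: x right, y down, z forward; pixel columns grow to the right and rows downward; lengths in m; the calibration is good to about 2 mm. A picture is of the moment at which its call begins.
- arm.job_done(): hands the job in, once; it reports no verdict.
The state is a dict: "t": time; "qpos": joint angles; "qd": joint speeds; "effort": joint torques, N m; "tool_pos": TCP position; "tool_rot": TCP orientation; "force": force on the tool from outside, world axes, zero at the start; "moment": the same for the moment, N m; "finger_gap": finger opening in m.
Only numpy, scipy, OpenCV 4.12 (cv2) and the standard library are available. Lean on these libraries where they do the work, as an engineer would, in place of code of your own. Each camera call takes 0.05 s, during which the arm holds its last target.

## Working session

There is one attempt and no reset: what is moved stays moved. The work goes in short steps, Python scripts to look and compute and a tool call to move; the robot and the scene stay as the last step left them, time stands still between calls to the robot, and variables do not carry over. Pictures are saved under pics/ and viewed, and the job is handed in when it is done.

Besides the shell and the picture viewer there is one more tool, called after "Request:" as a command line: name --pt "numbers of a row" for each row, then --argument value for the rest. move_arm: Moves the arm, as the interface text tells. Its arguments: {"type":"object","properties":{"commands":{"type":"array","items":{"type":"array","items":{"type":"number"}}}},"required":["commands"]}

```bash
ls; mkdir -p pics; cat > h.py <<'E'
import numpy as np, cv2
from cell import arm
from scipy.spatial.transform import Rotation as R
def cap(n,fn):
    c=arm.capture(n); cv2.imwrite('pics/%s.png'%fn,c['img'][:,:,::-1]); np.savez('pics/%s.npz'%fn,**c); return c
def load(fn): return dict(np.load('pics/%s.npz'%fn))
def Rm(c):
    a=np.array(c['attitude']); return a if a.shape==(3,3) else R.from_quat(a).as_matrix()
def pt(c,u,v,z=None):
    d=np.array([(u-c['cx'])/c['fx'],(v-c['cy'])/c['fy'],1.]); w=Rm(c)@d
    if z is None: return np.array(c['eye'])+w*c['z_map'][int(v),int(u)]
    return np.array(c['eye'])+w*(z-c['eye'][2])/w[2]
def cloud(c):
    v,u=np.mgrid[0:420,0:560]; z=c['z_map']
    d=np.stack([(u-c['cx'])/c['fx']*z,(v-c['cy'])/c['fy']*z,z],-1)
    return d@Rm(c).T+np.array(c['eye'])
E
python3 - <<'E'
from h import *
print(arm.get_obs()); print(arm.grip_point_offset)
for n in('scene','top','wrist'):
    c=cap(n,n+'0'); print(n,c['eye'],c['attitude'],c['fx'],c['cx'],c['cy'])
E
```

```text
pics
{'t': 0.0, 'qpos': array([ 1.64972413e+00,  4.08343061e-02,  8.37671575e-02, -4.71171008e-04,
       -1.61551877e+00, -3.33694832e-01]), 'qd': array([ 0.00050975,  0.00054741, -0.00012693, -0.00133645, -0.00174837,
        0.00053632]), 'effort': array([ 8.29075270e-04, -3.68203533e+01,  3.47403753e+01,  6.93192020e+00,
       -5.43260350e-03,  3.47122544e-06]), 'tool_pos': array([0.15105141, 0.58031675, 0.23024064]), 'tool_rot': array([ 9.91898571e-01, -1.27029004e-01, -4.70681290e-05,  9.24034814e-04]), 'force': array([ 0.73992426,  0.47997186, -0.17573012]), 'moment': array([-0.03122243,  0.01174892, -0.00316741]), 'finger_gap': 0.08558034851063441}
0.0187
scene [0.12428818 0.4865181  0.74894678] [-0.41294375  0.83869169 -0.3184513   0.15704294] 436.8294553949336 283.5971462534487 207.26318231703604
top [0.48859574 0.16786906 0.96013467] [-0.70423351  0.70778484 -0.04143511  0.03713385] 499.39063254396325 276.61889264348065 203.81950041325234
wrist [0.22736019 0.56140321 0.373192  ] [-0.60410406  0.78183011  0.12154543 -0.09500879] 323.0511666490911 279.5988164948443 208.50416638768118
```

View pics/scene0.png

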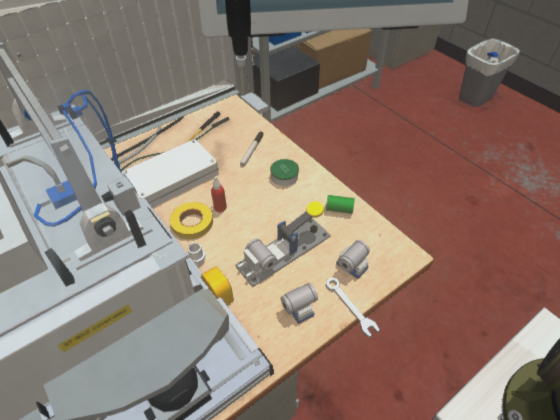

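View pics/top0.png

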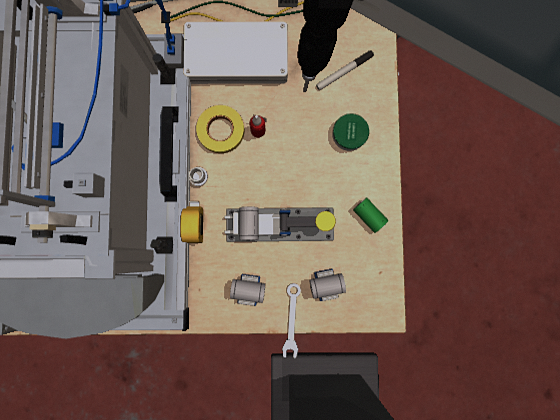

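View pics/wrist0.png

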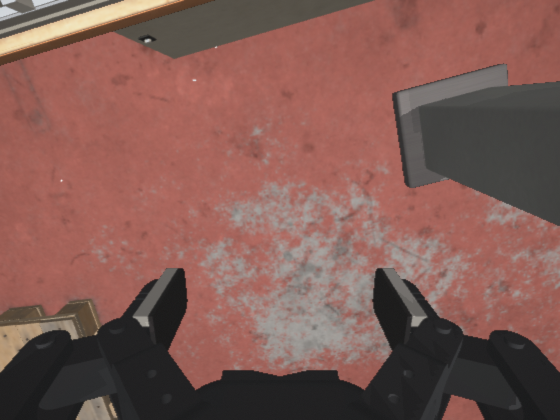

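The scene view shows the jig around (285,250), with V-blocks at (299,300) and (353,258) and a green look-alike at (340,204). In the top view, the jig spans (228–335,224), the grey rollers are at (248,290) and (327,285), and the green look-alike is at (370,215). The wrist view sees only the floor.

```bash
python3 - <<'E'
from h import *
c=load('top0')
for n,u,v,z in [('r1',248,290,.056),('r2',327,285,.056),('roller_a',248,223,.056),('paddle',325,221,.082),('green',370,215,.03),('spanner',292,320,.008),('tapem',191,224,.06),('table L edge',190,330,0),('table R',404,332,0),('machine',170,120,.1),('cup',198,176,.04),('tin',350,131,.03),('armthing',310,60,.2)]:
    print(n,pt(c,u,v).round(3),pt(c,u,v,z).round(3))
im=cv2.imread('pics/top0.png')[195:315,170:400]
cv2.imwrite('pics/top0c.png',cv2.resize(im,None,fx=3.4,fy=3.4,interpolation=cv2.INTER_CUBIC))
E
```

```text
r1 [0.435 0.214 0.055] [0.435 0.214 0.056]
r2 [0.443 0.072 0.053] [0.443 0.073 0.056]
roller_a [0.555 0.214 0.054] [0.555 0.214 0.056]
paddle [0.556 0.077 0.084] [0.556 0.077 0.082]
green [ 0.57  -0.012  0.036] [ 0.571 -0.013  0.03 ]
spanner [0.376 0.134 0.003] [0.376 0.134 0.008]
tapem [0.553 0.316 0.064] [0.553 0.317 0.06 ]
table L edge [0.358 0.326 0.   ] [0.358 0.326 0.   ]
table R [ 0.352 -0.077 -0.   ] [ 0.352 -0.077  0.   ]
machine [0.735 0.35  0.097] [0.734 0.35  0.1  ]
cup [0.649 0.313 0.011] [0.644 0.308 0.04 ]
tin [0.732 0.021 0.03 ] [0.731 0.021 0.03 ]
armthing [0.705 0.127 0.436] [0.802 0.109 0.2  ]
```

View pics/top0c.png

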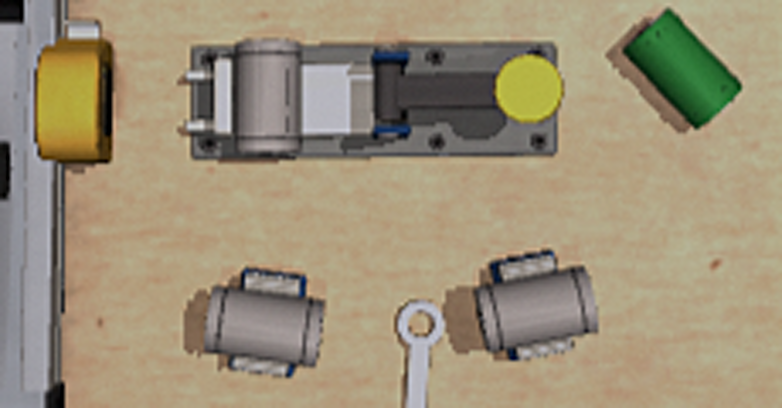

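Candidates for the two rollers in the top view are grey at (248,290) in V-block 1 (left), grey at (327,285) in V-block 2, grey at (248,223) which is roller_a in the jig, and green at (370,215), the look-alike. I choose the two grey ones in the V-blocks, and the close crop confirms both sit on V-blocks.

```bash
python3 - <<'E'
from h import *
for f in('top0','scene0'):
  c=load(f); P=cloud(c).reshape(-1,3); rgb=c['img'].reshape(-1,3).astype(int)
  print(f)
  for n,x,y in[('r1',.435,.214),('r2',.443,.072),('ra',.555,.214)]:
    m=(np.hypot(P[:,0]-x,P[:,1]-y)<.042)&(P[:,2]>.047)&(P[:,2]<.07)
    if n=='ra': m&=(abs(P[:,1]-y)<.02)&(P[:,2]>.05)
    q=P[m]; r=cv2.minAreaRect(q[:,:2].astype(np.float32)*1000); b=cv2.boxPoints(r)
    e=b-np.roll(b,1,0); L=np.linalg.norm(e,axis=1); i=L.argmax()
    print(n,m.sum(),np.array(r[0]).round(1),np.array(r[1]).round(1),'axis',np.degrees(np.arctan2(e[i][1],e[i][0])).round(1),'top',np.percentile(q[:,2],98).round(4))
  m=(rgb[:,0]>180)&(rgb[:,1]>170)&(rgb[:,2]<90)&(np.hypot(P[:,0]-.556,P[:,1]-.077)<.04)&(P[:,2]>.06)
  q=P[m];print('pad',m.sum(),q.mean(0).round(4),q.min(0).round(3),q.max(0).round(3))
  # jig base plate
  m=(abs(P[:,2]-.008)<.004)&(abs(P[:,0]-.555)<.06)&(P[:,1]>.04)&(P[:,1]<.27)
  q=P[m].astype(np.float32);r=cv2.minAreaRect(q[:,:2]*1000);print('plate',np.round(r[0],1),np.round(r[1],1),r[2])
E
```

```text
top0
r1 589 [434.1 215.9] [60.5 32.9] axis -98.5 top 0.0584
r2 583 [441.4  71. ] [32.2 60.2] axis -78.9 top 0.0581
ra 502 [556.1 216.9] [34.1 60.3] axis -0.1 top 0.0584
pad 224 [0.5561 0.0771 0.0832] [0.541 0.061 0.077] [0.572 0.093 0.09 ]
plate [554.8 154.3] [228.4 119. ] 89.74264526367188
scene0
r1 505 [430.2 216.7] [60.6 32.1] axis -98.0 top 0.0573
r2 410 [437.8  70.9] [31.7 63.3] axis -78.5 top 0.0573
ra 355 [552.4 217.9] [62.3 32.5] axis -178.1 top 0.0575
pad 175 [0.5531 0.0773 0.0825] [0.537 0.061 0.078] [0.569 0.093 0.087]
plate [555.1 157.6] [ 69.8 208. ] 0.3053792715072632
```

```bash
cat >> h.py <<'E'
def plan(x,y,z,yawy,o=None):
    """tool shift (in current tool axes) and turn deg about tool z needed; tool down with jaw dir at yawy (world deg)"""
    o=o or arm.get_obs(); p=o['tool_pos']; r=R.from_quat(o['tool_rot']); M=r.as_matrix()
    a=np.radians(yawy); Y=np.array([np.cos(a),np.sin(a),0]); Z=np.array([0,0,-1.]); X=np.cross(Y,Z)
    T=np.stack([X,Y,Z],1); rv=np.degrees(R.from_matrix(M.T@T).as_rotvec())
    d=np.array([x,y,z])-p
    print('tcp',p.round(4),'jawyaw',np.degrees(np.arctan2(M[1,1],M[0,1])).round(2),'q',np.round(o['qpos'],2),'F',np.round(o['force'],1),'gap',round(o['finger_gap'],4),'t',round(o['t'],2))
    print('shift(tool now)',(M.T@d).round(4),'rotvec',rv.round(2),'shift(tool after turn)',(T.T@d).round(4))
E
python3 - <<'E'
from h import *
for f in('top0','scene0'):
  P=cloud(load(f)).reshape(-1,3)
  for x in np.arange(.1,.5,.05):
    print(round(x,2),[ (lambda q: round(float(q.max()),2) if len(q) else None)(P[(abs(P[:,0]-x)<.025)&(abs(P[:,1]-y)<.025),2]) for y in np.arange(.2,.65,.05)])
plan(.433,.216,.2,-98.3)
E
```

```text
0.1 [-0.74, -0.84, -0.84, -0.84, -0.84, -0.83, -0.84, -0.84, -0.84]
0.15 [-0.74, -0.84, -0.84, -0.84, -0.84, -0.84, -0.84, -0.84, -0.84]
0.2 [-0.84, -0.84, -0.84, -0.84, -0.84, -0.84, -0.84, -0.84, -0.84]
0.25 [-0.84, -0.84, -0.84, -0.84, -0.83, -0.84, -0.84, -0.84, -0.84]
0.3 [None, None, None, None, None, None, None, None, None]
0.35 [0.01, 0.01, 0.0, 0.05, 0.04, 0.19, 0.19, None, 0.15]
0.4 [0.06, 0.05, 0.01, 0.2, 0.2, 0.2, 0.2, 0.2, 0.2]
0.45 [0.06, 0.06, 0.01, 0.19, 0.29, 0.29, 0.29, 0.29, 0.2]
0.1 [None, None, None, None, None, None, 0.75, None, None]
0.15 [None, None, None, None, None, None, None, None, None]
0.2 [None, None, None, None, None, None, None, None, None]
0.25 [None, None, None, None, None, None, None, None, None]
0.3 [None, None, None, None, None, None, None, None, None]
0.35 [0.0, 0.0, 0.0, 0.04, 0.04, 0.19, 0.19, None, None]
0.4 [0.06, 0.06, 0.0, 0.19, 0.2, 0.2, 0.2, 0.2, 0.2]
0.45 [0.06, 0.06, 0.0, 0.19, 0.29, 0.29, 0.29, 0.29, 0.29]
tcp [0.1511 0.5804 0.2305] jawyaw -104.6 q [ 1.65  0.04  0.08 -0.   -1.62 -0.33] F [ 0.2 -0.2 -0.5] gap 0.0855 t 0.15
shift(tool now) [0.3646 0.2815 0.0309] rotvec [ 0.08 -0.   -6.3 ] shift(tool after turn) [0.3315 0.3199 0.0305]
```

Request:
move_arm --pt "0 0.029 0.044 0 0 0 0" --pt "0 0.029 0.044 0 0 0 0" --pt "0 0.029 0.044 0 0 0 0" --pt "0 0.029 0.044 0 0 0 0" --pt "0 0.029 0.044 0 0 0 0"

```text
t: 0.78
tool_pos: [0.2363, 0.3295, 0.2311]
tool_rot: [0.992, -0.127, 0.0, 0.0]
force: [0.4, 0.6, 1.0]
finger_gap: 0.0851
```

Request:
move_arm --pt "0 0.029 0.044 0 0 0 0" --pt "0 0.029 0.044 0 0 0 0" --pt "0 0.04 -0.007 0 0 0 -2" --pt "0 0.04 -0.007 0 0 0 -2" --pt "0 0.04 -0.007 0.01 0 0 -2.3"

```text
t: 1.4
tool_pos: [0.3933, 0.2254, 0.222]
tool_rot: [0.997, -0.072, 0.001, -0.001]
force: [0.0, 1.1, -0.7]
finger_gap: 0.0854
```

```bash
python3 - <<'E'
from h import *
plan(.433,.216,.2,-98.3)
E
```

```text
tcp [0.3933 0.2254 0.222 ] jawyaw -98.25 q [ 0.97 -0.36 -0.29  0.   -1.64  0.46] F [ 0.   1.1 -0.7] gap 0.0854 t 1.4
shift(tool now) [0.0406 0.0036 0.0221] rotvec [-0.11 -0.07  0.05] shift(tool after turn) [0.0407 0.0035 0.022 ]
```

Request:
move_arm --pt "0 0.02 0.002 0.0 0 0 0" --pt "0 0.02 0.002 0 0 0 0" --pt "0 0 0 0 0 0 0"

```text
t: 1.78
tool_pos: [0.4311, 0.2154, 0.2204]
tool_rot: [0.997, -0.073, -0.001, 0.001]
force: [-0.5, -0.3, -0.1]
finger_gap: 0.0854
```

```bash
python3 - <<'E'
from h import *
c=cap('wrist','w1')
plan(.433,.216,.2,-98.3)
E
```

```text
tcp [0.4307 0.2157 0.2207] jawyaw -98.37 q [ 0.88 -0.28 -0.23 -0.   -1.63  0.54] F [-0.4 -1.1  0.7] gap 0.0855 t 1.82
shift(tool now) [ 0.0023 -0.0007  0.0207] rotvec [ 0.06  0.05 -0.07] shift(tool after turn) [ 0.0023 -0.0007  0.0207]
```

View pics/w1.png

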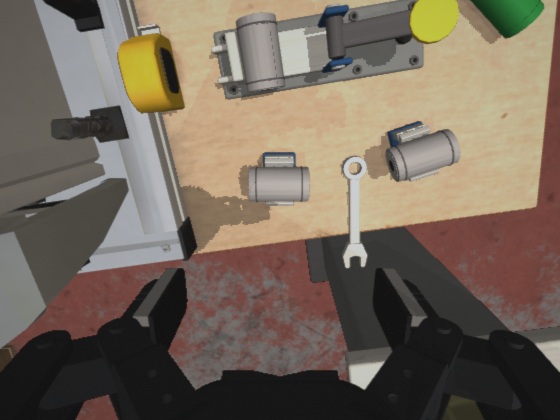

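The wrist view shows roller 1 at (279,184), roller 2 at (423,155), roller_a at (260,53), the paddle at (434,18) and the spanner between the V-blocks.

```bash
cat >> h.py <<'E'
def meas(f,items,zlo=.047,zhi=.07,rad=.042):
  c=load(f); P=cloud(c).reshape(-1,3)
  for n,x,y in items:
    m=(np.hypot(P[:,0]-x,P[:,1]-y)<rad)&(P[:,2]>zlo)&(P[:,2]<zhi)
    q=P[m]; r=cv2.minAreaRect(q[:,:2].astype(np.float32)*1000); b=cv2.boxPoints(r)
    e=b-np.roll(b,1,0); L=np.linalg.norm(e,axis=1); i=L.argmax()
    print(f,n,m.sum(),np.array(r[0]).round(1),np.array(r[1]).round(1),'axis',np.degrees(np.arctan2(e[i][1],e[i][0])).round(1),'top',np.percentile(q[:,2],98).round(4))
E
python3 - <<'E'
from h import *
meas('w1',[('r1',.435,.214),('r2',.443,.072)]); meas('w1',[('ra',.555,.2155)],zlo=.0553)
c=load('w1'); print('pad',pt(c,434,18),'ra top',pt(c,260,53))
E
```

```text
w1 r1 1823 [432.7 216.6] [60.8 32. ] axis -98.1 top 0.0568
w1 r2 2031 [440.9  71.8] [32.1 60.5] axis -79.1 top 0.0569
w1 ra 788 [555.1 223.7] [34.9 59.5] axis -1.8 top 0.0574
pad [0.55472085 0.07714797 0.0813138 ] ra top [0.55384192 0.2147365  0.05536663]
```

Request:
move_arm --pt "0 0.002 -0.001 0.055 0 0 0" --pt "0 0 0 0.055 0 0 0" --pt "0 0 0 0.055 0 0 0" --pt "0 0 0 0.04 0 0 0" --pt "0 0 0 0 0 0 0"

```text
t: 2.45
tool_pos: [0.4306, 0.2153, 0.0136]
tool_rot: [0.997, -0.072, -0.002, 0.002]
force: [0.2, 0.2, 1.1]
finger_gap: 0.0855
```

```bash
python3 - <<'E'
from h import *
c=cap('wrist','w2')
plan(.4327,.2164,.015,-98.2)
E
```

```text
tcp [0.4323 0.2165 0.0165] jawyaw -98.25 q [ 0.88 -0.2  -0.53  0.   -1.23  0.54] F [0.9 0.8 1.1] gap 0.0854 t 2.5
shift(tool now) [0.0004 0.0001 0.0015] rotvec [ 0.09  0.02 -0.05] shift(tool after turn) [0.0004 0.0001 0.0015]
```

View pics/w2.png

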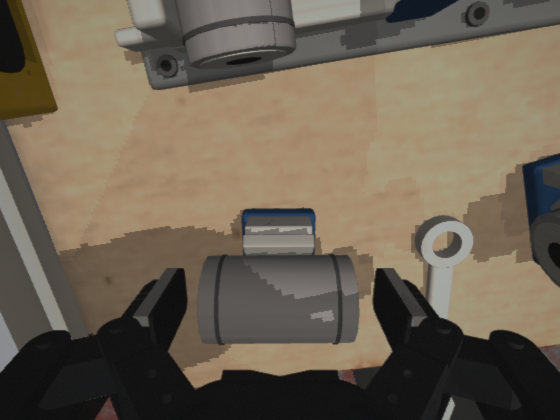

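The roller lies centred between the pads at pixels 200–357, so I close.

Request:
move_arm --pt "1 0 0 0 0 0 0" --pt "1 0 0 0 0 0 0" --pt "1 0 0 0 0 0 0" --pt "1 0 0 0 0 0 0"

```text
t: 3.0
tool_pos: [0.434, 0.2176, 0.0193]
tool_rot: [0.997, -0.072, 0.002, -0.001]
force: [-2.1, -0.9, 5.5]
finger_gap: 0.0594
```

```bash
python3 - <<'E'
from h import *
c=cap('wrist','w3')
plan(.4327,.2164,.12,-98.2)
E
```

```text
tcp [0.434  0.2176 0.0194] jawyaw -98.28 q [ 0.88 -0.2  -0.53  0.   -1.23  0.54] F [-3.1 -0.9  6.5] gap 0.0591 t 3.05
shift(tool now) [-0.0008  0.0011 -0.1007] rotvec [-0.16 -0.17 -0.08] shift(tool after turn) [-0.0011  0.0014 -0.1006]
```

View pics/w3.png

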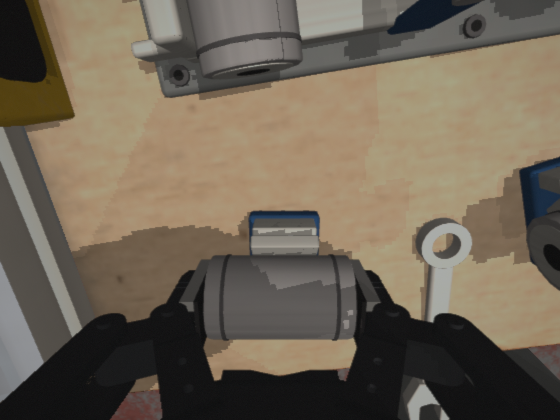

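Request:
move_arm --pt "1 0 0 -0.03 0 0 0" --pt "1 0 0 -0.04 0 0 0" --pt "1 0 0 -0.04 0 0 0" --pt "1 0 0 -0.01 0 0 5" --pt "1 0 0 0 0 0 10"

```text
t: 3.68
tool_pos: [0.4334, 0.2174, 0.1391]
tool_rot: [0.979, -0.204, 0.001, -0.002]
force: [-0.8, 0.8, -2.0]
finger_gap: 0.0592
```

Request:
move_arm --pt "1 0 0 0 0 0 10.5" --pt "1 0 0 0 0 0 10.5" --pt "1 0 0 0 0 0 10.5" --pt "1 0 0 0 0 0 10.5" --pt "1 0 0 0 0 0 10.5"

```text
t: 4.3
tool_pos: [0.4329, 0.217, 0.1375]
tool_rot: [0.787, -0.617, -0.0, -0.001]
force: [0.4, -0.4, -1.4]
finger_gap: 0.0592
```

```bash
python3 - <<'E'
from h import *
plan(.555,.176,.12,-180)
E
```

```text
tcp [0.4329 0.217  0.1375] jawyaw -166.15 q [ 0.88 -0.27 -0.37 -0.   -1.47 -0.64] F [ 0.4 -0.4 -1.4] gap 0.0592 t 4.3
shift(tool now) [ 0.069  -0.1087  0.0176] rotvec [-0.07  0.08 13.85] shift(tool after turn) [ 0.041  -0.1221  0.0175]
```

Request:
move_arm --pt "1 0 0 0 0 0 10" --pt "1 0 0 0 0 0 3.9" --pt "1 0.013 -0.041 0 0 0 0" --pt "1 0.014 -0.041 0 0 0 0" --pt "1 0.014 -0.04 0 0 0 0"

```text
t: 4.92
tool_pos: [0.5565, 0.1761, 0.1377]
tool_rot: [0.709, -0.705, 0.0, -0.001]
force: [0.1, 0.7, -0.5]
finger_gap: 0.0593
```

Request:
move_arm --pt "1 0 0 0 0 0 0"

```text
t: 5.05
tool_pos: [0.5567, 0.1752, 0.1362]
tool_rot: [0.708, -0.706, 0.0, 0.0]
force: [-0.5, 0.9, -1.3]
finger_gap: 0.0594
```

```bash
python3 - <<'E'
from h import *
c=cap('wrist','w4');c=cap('top','t4')
plan(.555,.176,.04,-180)
im=cv2.imread('pics/t4.png')[170:290,170:330]
cv2.imwrite('pics/t4c.png',cv2.resize(im,None,fx=4,fy=4,interpolation=cv2.INTER_CUBIC))
E
```

```text
tcp [0.5551 0.1762 0.1367] jawyaw -179.75 q [ 0.65  0.   -0.12 -0.   -1.44 -0.65] F [-0.  -0.4 -1.8] gap 0.0592 t 5.15
shift(tool now) [0.0003 0.0001 0.0967] rotvec [0.   0.02 0.25] shift(tool after turn) [0.0002 0.0001 0.0967]
```

View pics/w4.png

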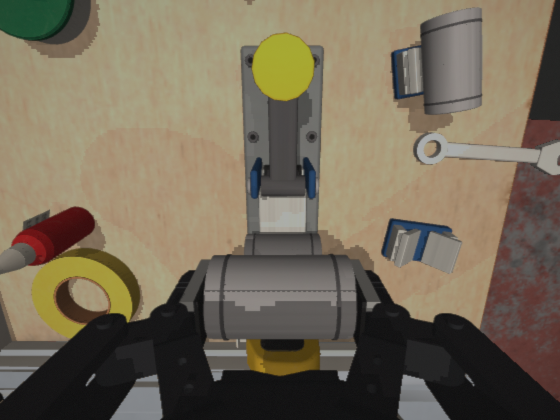

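View pics/t4c.png

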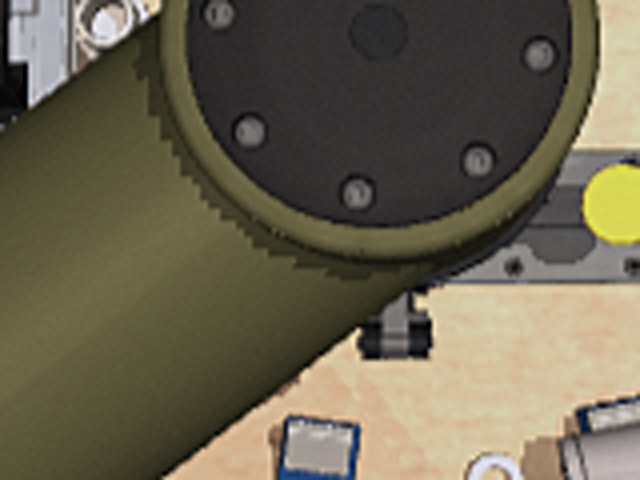

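```bash
python3 - <<'E'
from h import *
c=load('w4'); P=cloud(c)
def row(v,u0,u1,zlo,zhi):
    q=P[v,u0:u1]; m=(q[:,2]>zlo)&(q[:,2]<zhi); q=q[m]; return q[:,0].min().round(4),q[:,0].max().round(4),((q[:,0].min()+q[:,0].max())/2).round(4)
print('held'); [print(v,row(v,195,370,.14,.18)) for v in(265,285,310)]
print('ra');[print(v,row(v,220,340,.03,.06)) for v in(238,244,250)]
m=P[...,2]; 
h=P[260:335,230:330].reshape(-1,3); i=h[:,2].argmax(); print('held top',h[:,2].max(), h[h[:,2]>h[:,2].max()-.0012].mean(0))
for v in range(232,256,3): print(v,P[v,283].round(4))
for v in range(255,340,8): print(v,P[v,283].round(4))
print('pad',P[67,283])
for v in range(60,232,8): print(v,P[v,283].round(4))
E
```

```text
held
265 (np.float64(0.5213), np.float64(0.5931), np.float64(0.5572))
285 (np.float64(0.5225), np.float64(0.5904), np.float64(0.5565))
310 (np.float64(0.525), np.float64(0.5881), np.float64(0.5565))
ra
238 (np.float64(0.526), np.float64(0.5847), np.float64(0.5553))
244 (np.float64(0.5258), np.float64(0.585), np.float64(0.5554))
250 (np.float64(0.5254), np.float64(0.5845), np.float64(0.555))
held top 0.2789989150156375 [0.55750842 0.09763462 0.27899892]
232 [0.5543 0.2009 0.0219]
235 [0.5545 0.197  0.038 ]
238 [0.5545 0.1973 0.0435]
241 [0.5545 0.1992 0.0451]
244 [0.5546 0.1999 0.0492]
247 [0.5546 0.2021 0.0499]
250 [0.5546 0.2038 0.0518]
253 [0.5546 0.2058 0.053 ]
255 [0.5558 0.16   0.1507]
263 [0.5559 0.1601 0.158 ]
271 [0.556  0.1613 0.1625]
279 [0.556  0.1635 0.1651]
287 [0.556  0.1654 0.168 ]
295 [0.556  0.1678 0.1698]
303 [0.556  0.1708 0.1706]
311 [0.556  0.1735 0.1719]
319 [0.556  0.1768 0.1725]
327 [0.556  0.1797 0.1735]
335 [0.5559 0.1859 0.1704]
pad [0.55559552 0.07730206 0.0831356 ]
60 [0.5556 0.0736 0.0823]
68 [0.5556 0.0777 0.0815]
76 [0.5555 0.0818 0.0804]
84 [0.5555 0.086  0.0809]
92 [0.5555 0.0903 0.0795]
100 [0.5555 0.0947 0.0784]
108 [0.5554 0.0992 0.0767]
116 [0.5554 0.1038 0.0758]
124 [0.5553 0.1087 0.0734]
132 [0.5553 0.1135 0.0731]
140 [0.5553 0.1184 0.0727]
148 [0.5552 0.1236 0.071 ]
156 [0.5552 0.1288 0.0702]
164 [0.5551 0.1342 0.0689]
172 [0.5551 0.1398 0.0675]
180 [0.5551 0.1454 0.0669]
188 [0.555  0.1506 0.068 ]
196 [0.5544 0.1694 0.0202]
204 [0.5544 0.1765 0.02  ]
212 [0.5544 0.1836 0.0196]
220 [0.5543 0.1911 0.019 ]
228 [0.5543 0.198  0.0199]
```

```bash
python3 - <<'E'
from h import *
for f in('w4','w1','top0'):
  P=cloud(load(f)).reshape(-1,3)
  for zl,zh in((.012,.025),(.025,.04),(.04,.055),(.055,.063),(.063,.072)):
    q=P[(P[:,2]>zl)&(P[:,2]<zh)&(P[:,1]>.12)&(P[:,1]<.19)&(abs(P[:,0]-.555)<.03)]
    if len(q):
      for nm,s in(('L',q[:,0]<.540),('M',abs(q[:,0]-.555)<.012),('R',q[:,0]>.570)):
        if s.sum()>3:print(f,zl,zh,nm,s.sum(),'y',np.percentile(q[s,1],[1,99]).round(4),'x',q[s,0].min().round(3),q[s,0].max().round(3))
E
python3 -c "
import cv2
im=cv2.imread('pics/w4.png')[150:270,200:360]
cv2.imwrite('pics/w4c.png',cv2.resize(im,None,fx=4.5,fy=4.5,interpolation=cv2.INTER_CUBIC))"
```

```text
w4 0.012 0.025 L 188 y [0.1213 0.1898] x 0.53 0.54
w4 0.012 0.025 M 682 y [0.1693 0.1898] x 0.543 0.567
w4 0.012 0.025 R 211 y [0.1214 0.1896] x 0.57 0.581
w4 0.025 0.04 L 32 y [0.1381 0.1482] x 0.534 0.538
w4 0.025 0.04 M 4 y [0.1401 0.1403] x 0.544 0.567
w4 0.025 0.04 R 41 y [0.1383 0.1556] x 0.572 0.576
w4 0.04 0.055 L 69 y [0.138  0.1558] x 0.534 0.539
w4 0.04 0.055 M 50 y [0.1406 0.1452] x 0.543 0.567
w4 0.04 0.055 R 50 y [0.1383 0.1555] x 0.572 0.577
w4 0.055 0.063 L 44 y [0.138  0.1553] x 0.532 0.538
w4 0.055 0.063 M 8 y [0.1428 0.1435] x 0.543 0.567
w4 0.055 0.063 R 41 y [0.1384 0.1558] x 0.57 0.579
w4 0.063 0.072 L 262 y [0.1385 0.1572] x 0.531 0.538
w4 0.063 0.072 M 1554 y [0.121  0.1559] x 0.543 0.567
w4 0.063 0.072 R 264 y [0.1386 0.1576] x 0.57 0.579
w1 0.012 0.025 L 233 y [0.1205 0.1897] x 0.529 0.54
w1 0.012 0.025 M 1100 y [0.1517 0.1896] x 0.543 0.567
w1 0.012 0.025 R 235 y [0.1216 0.1897] x 0.57 0.583
w1 0.025 0.04 L 21 y [0.1414 0.1583] x 0.533 0.537
w1 0.025 0.04 R 29 y [0.1537 0.1586] x 0.572 0.576
w1 0.04 0.055 L 23 y [0.1407 0.1582] x 0.533 0.538
w1 0.04 0.055 R 33 y [0.139  0.1586] x 0.572 0.576
w1 0.055 0.063 L 21 y [0.1404 0.1585] x 0.531 0.537
w1 0.055 0.063 M 27 y [0.1465 0.1579] x 0.544 0.567
w1 0.055 0.063 R 49 y [0.1407 0.1585] x 0.572 0.579
w1 0.063 0.072 L 190 y [0.1389 0.1582] x 0.531 0.538
w1 0.063 0.072 M 1281 y [0.1206 0.1573] x 0.543 0.567
w1 0.063 0.072 R 235 y [0.1392 0.1582] x 0.57 0.579
top0 0.012 0.025 L 46 y [0.1235 0.1897] x 0.525 0.54
top0 0.012 0.025 M 235 y [0.1575 0.1897] x 0.544 0.567
top0 0.012 0.025 R 79 y [0.1211 0.1897] x 0.57 0.585
top0 0.025 0.04 R 5 y [0.1413 0.1853] x 0.57 0.574
top0 0.04 0.055 R 11 y [0.1394 0.1576] x 0.57 0.575
top0 0.055 0.063 L 6 y [0.142  0.1544] x 0.532 0.534
top0 0.063 0.072 L 37 y [0.1385 0.1564] x 0.534 0.539
top0 0.063 0.072 M 215 y [0.1206 0.1563] x 0.543 0.566
top0 0.063 0.072 R 39 y [0.1399 0.1573] x 0.57 0.579
```

View pics/w4c.png

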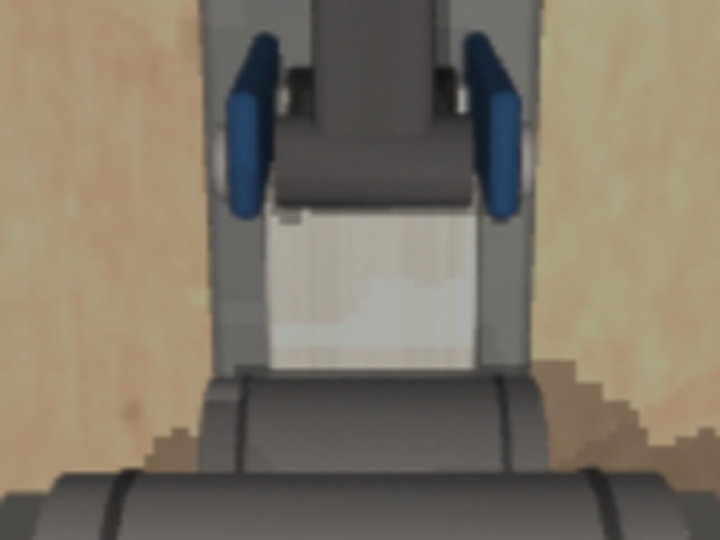

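```bash
python3 - <<'E'
from h import *
from scipy.optimize import least_squares
def fit(f,b,r=.018):
    P=cloud(load(f)).reshape(-1,3); q=P[np.all((P>b[0])&(P<b[1]),1)]
    s=least_squares(lambda p:np.hypot(q[:,1]-p[0],q[:,2]-p[1])-r,[q[:,1].mean(),q[:,2].mean()-.01],loss='soft_l1',f_scale=.001)
    e=np.hypot(q[:,1]-s.x[0],q[:,2]-s.x[1])-r
    print(f,len(q),s.x.round(4),'rms',np.sqrt((e**2).mean()).round(4))
fit('w4',([.535,.15,.145],[.575,.195,.18]))
for f in('w1','top0','scene0','w4'):fit(f,([.535,.19,.03],[.575,.232,.06]))
print(np.array(load('w4')['eye']),arm.get_obs()['tool_pos'])
E
```

```text
w4 8470 [0.1776 0.1547] rms 0.0005
w1 1950 [0.2149 0.0379] rms 0.0006
top0 421 [0.2145 0.0385] rms 0.0012
scene0 274 [0.2144 0.0379] rms 0.0012
w4 1075 [0.2151 0.0382] rms 0.0006
[0.55750842 0.09763462 0.27899892] [0.5551305  0.17623105 0.13668224]
```

Request:
move_arm --pt "1 0 0.001 0.04 0 0 0" --pt "1 0 0 0.02 0 0 0" --pt "1 0 0 0 0 0 0"

```text
t: 5.52
tool_pos: [0.5528, 0.1762, 0.0752]
tool_rot: [0.709, -0.705, -0.0, 0.001]
force: [-0.8, 0.6, -0.7]
finger_gap: 0.0593
```

```bash
cat >> h.py <<'E'
from scipy.optimize import least_squares
def fit(f,b,r=.018):
    P=cloud(load(f)).reshape(-1,3); q=P[np.all((P>b[0])&(P<b[1]),1)]
    s=least_squares(lambda p:np.hypot(q[:,1]-p[0],q[:,2]-p[1])-r,[q[:,1].mean(),q[:,2].mean()-.01],loss='soft_l1',f_scale=.001)
    e=np.hypot(q[:,1]-s.x[0],q[:,2]-s.x[1])-r
    print(f,len(q),'yz',s.x.round(4),'rms',np.sqrt((e**2).mean()).round(4))
E
python3 - <<'E'
from h import *
c=cap('wrist','w5')
plan(.5551,.1762,.020,-180)
fit('w5',([.535,.15,.088],[.575,.195,.12]))
P=cloud(c).reshape(-1,3)
for s in((.531,.540),(.570,.580)):
  q=P[(P[:,0]>s[0])&(P[:,0]<s[1])&(P[:,2]>.03)&(P[:,2]<.072)&(P[:,1]>.135)&(P[:,1]<.165)]; print(len(q),np.percentile(q[:,1],[1,50,99]).round(4))
E
```

```text
tcp [0.5538 0.1765 0.0769] jawyaw -179.65 q [ 0.65  0.03 -0.21  0.   -1.33 -0.65] F [ 0.5  0.3 -1.2] gap 0.0593 t 5.58
shift(tool now) [ 0.0002 -0.0012  0.0569] rotvec [-0.02 -0.04  0.35] shift(tool after turn) [ 0.0003 -0.0013  0.0569]
w5 8436 yz [0.1786 0.0937] rms 0.0005
761 [0.1381 0.1458 0.157 ]
795 [0.1383 0.146  0.157 ]
```

View pics/w5.png

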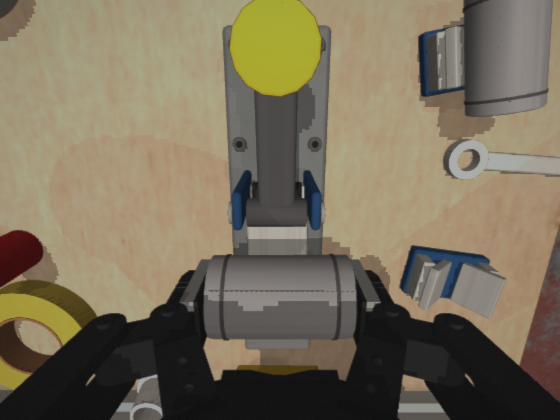

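Request:
move_arm --pt "1 0.0015 0 0.02 0 0 0.3" --pt "1 0 0 0.015 0 0 0" --pt "1 0 0 0.01 0 0 0" --pt "1 0 0 0.008 0 0 0" --pt "1 0 0 0 0 0 0"

```text
t: 6.2
tool_pos: [0.5537, 0.1746, 0.0226]
tool_rot: [-0.707, 0.707, 0.0, -0.001]
force: [-0.5, 0.6, -1.9]
finger_gap: 0.0589
```

```bash
python3 - <<'E'
from h import *
c=cap('wrist','w6')
plan(.5551,.1762,.020,-180)
fit('w6',([.535,.155,.035],[.575,.195,.07]))
E
```

```text
tcp [0.5541 0.1748 0.0233] jawyaw -180.0 q [ 0.65  0.07 -0.27  0.   -1.23 -0.65] F [-0.7  0.7 -1.2] gap 0.0595 t 6.25
shift(tool now) [-0.0014 -0.001   0.0033] rotvec [-0.   -0.02  0.  ] shift(tool after turn) [-0.0014 -0.001   0.0033]
w6 5918 yz [0.1765 0.0412] rms 0.0033
```

View pics/w6.png

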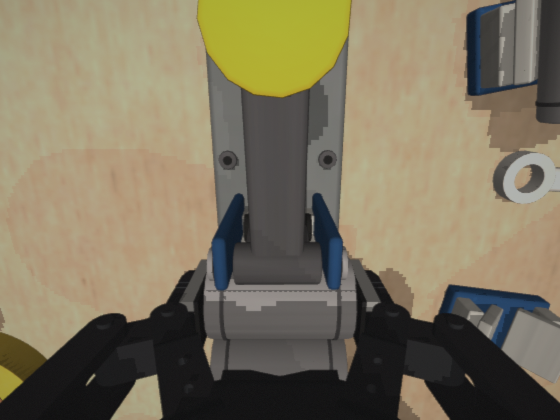

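Request:
move_arm --pt "1 0 0 0.003 0 0 0" --pt "1 0 0 0 0 0 0"

```text
t: 6.5
tool_pos: [0.554, 0.1749, 0.0204]
tool_rot: [-0.707, 0.707, -0.0, 0.0]
force: [0.4, 0.2, -1.1]
finger_gap: 0.0592
```

```bash
python3 - <<'E'
from h import *
plan(.5551,.1762,.020,-180)
E
```

```text
tcp [0.554  0.1749 0.0204] jawyaw 180.0 q [ 0.65  0.07 -0.27 -0.   -1.23 -0.65] F [ 0.4  0.2 -1.1] gap 0.0592 t 6.5
shift(tool now) [-0.0013 -0.0011  0.0004] rotvec [-0.01  0.01 -0.  ] shift(tool after turn) [-0.0013 -0.0011  0.0004]
```

Request:
move_arm --pt "1 0 0 0.0015 0 0 0" --pt "1 0 0 0 0 0 0"

```text
t: 6.75
tool_pos: [0.5542, 0.1749, 0.0193]
tool_rot: [0.707, -0.707, 0.0, -0.0]
force: [-0.5, 1.1, -0.4]
finger_gap: 0.0594
```

```bash
python3 - <<'E'
from h import *
plan(.5551,.1762,.020,-180)
E
```

```text
tcp [0.5542 0.1749 0.0193] jawyaw -179.99 q [ 0.65  0.07 -0.28  0.   -1.22 -0.65] F [-0.5  1.1 -0.4] gap 0.0594 t 6.75
shift(tool now) [-0.0013 -0.0009 -0.0007] rotvec [-0.04  0.    0.01] shift(tool after turn) [-0.0013 -0.0009 -0.0007]
```

Request:
move_arm --pt "0.2 0 0 0 0 0 0" --pt "0 0 0 0 0 0 0" --pt "0 0 0 0 0 0 0"

```text
t: 7.12
tool_pos: [0.5541, 0.1748, 0.0189]
tool_rot: [-0.707, 0.707, -0.0, 0.0]
force: [0.3, 0.2, 0.9]
finger_gap: 0.0857
```

```bash
python3 - <<'E'
from h import *
cap('wrist','w7')
plan(.5551,.1762,.020,-180)
E
```

```text
tcp [0.5541 0.1748 0.0188] jawyaw -180.0 q [ 0.65  0.07 -0.28  0.   -1.22 -0.65] F [ 0.3  0.1 -0.4] gap 0.0855 t 7.17
shift(tool now) [-0.0014 -0.001  -0.0012] rotvec [-0.01 -0.    0.  ] shift(tool after turn) [-0.0014 -0.001  -0.0012]
```

View pics/w7.png

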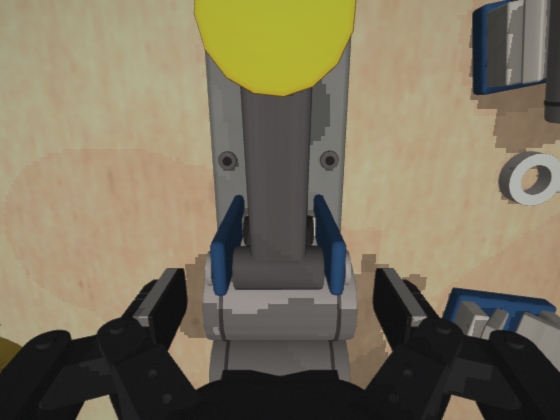

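Request:
move_arm --pt "0 0 0 -0.04 0 0 0" --pt "0 0 0 -0.05 0 0 0" --pt "0 0.035 0.038 -0.03 0 0 0" --pt "0 0.034 0.038 -0.01 0 0 0" --pt "0 0.034 0.037 0 0 0 0"

```text
t: 7.8
tool_pos: [0.4404, 0.071, 0.1501]
tool_rot: [0.707, -0.707, 0.0, -0.001]
force: [0.7, -0.5, 0.9]
finger_gap: 0.0853
```

Request:
move_arm --pt "0 0 0 0 0 0 -10.5" --pt "0 0 0 0 0 0 -10.5" --pt "0 0 0 0 0 0 -10.5" --pt "0 0 0 0 0 0 -10.5" --pt "0 0 0 0 0 0 -10.5"

```text
t: 8.43
tool_pos: [0.441, 0.0718, 0.149]
tool_rot: [0.948, -0.319, 0.0, -0.0]
force: [-0.2, -0.5, 0.1]
finger_gap: 0.0851
```

Request:
move_arm --pt "0 0 0 0 0 0 -10.5" --pt "0 0 0 0 0 0 -10.5" --pt "0 0 0 0 0 0 -10.5" --pt "0 0 0 0 0 0 -10.5" --pt "0 0 0 0 0 0 -6.5"

```text
t: 9.05
tool_pos: [0.441, 0.0718, 0.1489]
tool_rot: [0.995, 0.098, 0.0, -0.0]
force: [0.6, -0.5, 0.2]
finger_gap: 0.0855
```

```bash
python3 - <<'E'
from h import *
plan(.441,.0715,.015,-79)
cap('wrist','w8');cap('top','t8')
meas('w8',[('r2',.441,.0715)])
fit('w8',([.535,.155,.035],[.575,.193,.07]));fit('t8',([.535,.157,.045],[.575,.193,.07]))
E
```

```text
tcp [0.441  0.0718 0.1489] jawyaw -78.74 q [ 0.62 -0.38 -0.44  0.   -1.52  1.15] F [ 0.6 -0.5  0.2] gap 0.0855 t 9.05
shift(tool now) [-1.000e-04  3.000e-04  1.339e-01] rotvec [ 0.   -0.02  0.26] shift(tool after turn) [-1.000e-04  3.000e-04  1.339e-01]
w8 r2 2868 [440.9  71.3] [31.7 60.7] axis 101.2 top 0.0566
w8 2547 yz [0.1771 0.038 ] rms 0.0039
t8 392 yz [0.1767 0.0385] rms 0.0014
```

View pics/w8.png

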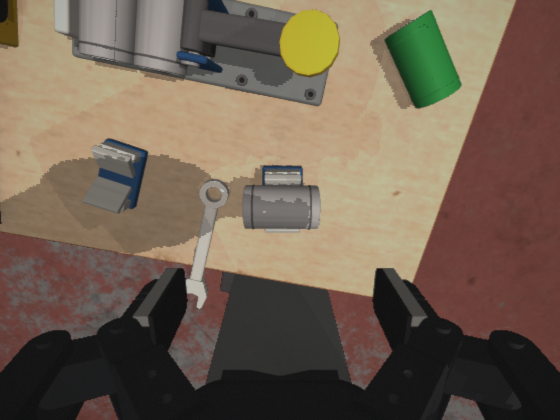

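The view shows roller 1 lying beside roller_a in the jig at y≈0.177, z≈0.038, and roller 2 centred below at (281,207).

Request:
move_arm --pt "0 0 0 0.055 0 0 0" --pt "0 0 0 0.05 0 0 0" --pt "0 0 0 0.028 0 0 0" --pt "0 0 0 0 0 0 0"

```text
t: 9.65
tool_pos: [0.4396, 0.071, 0.0139]
tool_rot: [0.995, 0.095, -0.002, 0.001]
force: [-0.5, -0.1, 0.6]
finger_gap: 0.0856
```

```bash
python3 - <<'E'
from h import *
cap('wrist','w9')
plan(.441,.0715,.016,-79)
E
```

```text
tcp [0.4409 0.0715 0.016 ] jawyaw -79.08 q [ 0.62 -0.31 -0.63  0.   -1.25  1.14] F [-0.2 -0.1  1.6] gap 0.0853 t 9.7
shift(tool now) [ 0.0001  0.     -0.    ] rotvec [ 0.06  0.04 -0.08] shift(tool after turn) [ 0.0001  0.     -0.    ]
```

View pics/w9.png

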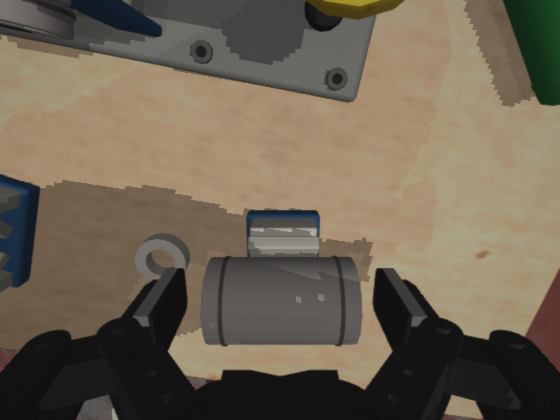

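Request:
move_arm --pt "1 0 0 0 0 0 0" --pt "1 0 0 0 0 0 0" --pt "1 0 0 0 0 0 0" --pt "1 0 0 0 0 0 0"

```text
t: 10.2
tool_pos: [0.4424, 0.0721, 0.0183]
tool_rot: [0.995, 0.096, 0.002, -0.0]
force: [-1.0, -1.3, 4.8]
finger_gap: 0.0591
```

Request:
move_arm --pt "1 0 0 -0.03 0 0 0" --pt "1 0 0 -0.045 0 0 0" --pt "1 0 0 -0.045 0 0 5" --pt "1 0 0 -0.02 0 0 10.5" --pt "1 0 0 0 0 0 10.5"

```text
t: 10.82
tool_pos: [0.4419, 0.0724, 0.1588]
tool_rot: [0.991, -0.134, 0.002, -0.002]
force: [-0.1, 0.3, -1.8]
finger_gap: 0.0595
```

Request:
move_arm --pt "1 0 0 0 0 0 10.5" --pt "1 0 0 0 0 0 10.5" --pt "1 0 0 0 0 0 10.5" --pt "1 0 0 0 0 0 10.5" --pt "1 0 0 0 0 0 10.5"

```text
t: 11.45
tool_pos: [0.4409, 0.072, 0.1564]
tool_rot: [0.83, -0.558, -0.0, -0.0]
force: [-0.4, 0.2, -2.3]
finger_gap: 0.0594
```

Request:
move_arm --pt "1 0 0 0 0 0 10.5" --pt "1 0 0 0 0 0 10.5" --pt "1 0 0 0 0 0 1.5"

```text
t: 11.82
tool_pos: [0.441, 0.0719, 0.1563]
tool_rot: [-0.707, 0.707, 0.0, 0.0]
force: [0.5, -0.6, -2.4]
finger_gap: 0.0597
```

```bash
python3 - <<'E'
from h import *
plan(.554,.195,.16,-180)
E
```

```text
tcp [0.441  0.0719 0.1563] jawyaw 180.0 q [ 0.62 -0.38 -0.42 -0.   -1.53 -0.62] F [ 0.5 -0.6 -2.4] gap 0.0597 t 11.82
shift(tool now) [-0.1231 -0.113  -0.0036] rotvec [-0.03  0.03 -0.  ] shift(tool after turn) [-0.1231 -0.113  -0.0037]
```

Request:
move_arm --pt "1 -0.041 -0.038 0 0 0 0" --pt "1 -0.041 -0.038 0 0 0 0" --pt "1 -0.0405 -0.037 0 0 0 0" --pt "1 0 0 0 0 0 0" --pt "1 0 0 0 0 0 0"

```text
t: 12.45
tool_pos: [0.5539, 0.1942, 0.1555]
tool_rot: [0.708, -0.706, -0.0, 0.001]
force: [0.6, -0.5, -2.2]
finger_gap: 0.0588
```

```bash
cat >> h.py <<'E'
def xr(f,v0,v1,u0,u1,zlo,zhi):
    P=cloud(load(f)); 
    for v in range(v0,v1,6):
        q=P[v,u0:u1]; q=q[(q[:,2]>zlo)&(q[:,2]<zhi)]
        if len(q): print(v,'y',q[:,1].mean().round(4),'x',q[:,0].min().round(4),q[:,0].max().round(4),((q[:,0].min()+q[:,0].max())/2).round(4))
E
python3 - <<'E'
from h import *
cap('wrist','w10')
plan(.554,.1945,.06,-180)
fit('w10',([.535,.165,.16],[.575,.22,.2]))
E
```

```text
tcp [0.5538 0.1939 0.1563] jawyaw -179.92 q [ 0.68  0.01 -0.08  0.   -1.48 -0.68] F [ 0.5  0.3 -2.1] gap 0.0591 t 12.5
shift(tool now) [-0.0006 -0.0001  0.0963] rotvec [-0.03  0.01  0.08] shift(tool after turn) [-0.0006 -0.0002  0.0963]
w10 8589 yz [0.1974 0.1751] rms 0.0005
```

View pics/w10.png

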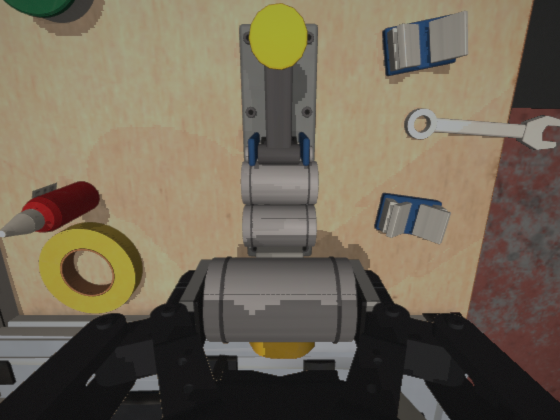

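```bash
python3 - <<'E'
from h import *
fit('w10',([.535,.157,.042],[.575,.193,.07]));fit('w10',([.535,.199,.04],[.575,.235,.06]))
print('r1');xr('w10',165,200,230,335,.045,.06);print('ra');xr('w10',210,246,230,335,.045,.06)
# held ends: dark groove marks
im=load('w10')['img']; P=cloud(load('w10'))
for v in(270,300):
  g=im[v].astype(int).sum(1); print([ (u,g[u],P[v,u].round(4).tolist()) for u in range(196,232,4)],'\n',[ (u,g[u],P[v,u].round(4).tolist()) for u in range(330,372,4)])
im=cv2.imread('pics/w10.png')[130:345,180:385]
cv2.imwrite('pics/w10c.png',cv2.resize(im,None,fx=2.7,fy=2.7,interpolation=cv2.INTER_CUBIC))
E
```

```text
w10 2048 yz [0.1771 0.0379] rms 0.0015
w10 2128 yz [0.2157 0.0382] rms 0.0018
r1
165 y 0.1612 x 0.5259 0.584 0.5549
171 y 0.1652 x 0.5255 0.5845 0.555
177 y 0.1693 x 0.5246 0.5843 0.5545
183 y 0.1736 x 0.5244 0.5843 0.5543
189 y 0.1783 x 0.5255 0.5843 0.5549
195 y 0.1834 x 0.5251 0.5851 0.5551
ra
210 y 0.1986 x 0.5262 0.5837 0.555
216 y 0.2022 x 0.5258 0.5854 0.5556
222 y 0.2063 x 0.5247 0.5846 0.5547
228 y 0.2107 x 0.525 0.5848 0.5549
234 y 0.2158 x 0.5257 0.5852 0.5555
240 y 0.2217 x 0.5254 0.5842 0.5548
[(196, np.int64(216), [0.5902, 0.1837, 0.1749]), (200, np.int64(215), [0.5886, 0.1838, 0.1748]), (204, np.int64(215), [0.5869, 0.1839, 0.1745]), (208, np.int64(279), [0.5836, 0.1805, 0.1809]), (212, np.int64(290), [0.5822, 0.1808, 0.1803]), (216, np.int64(287), [0.5805, 0.1809, 0.1801]), (220, np.int64(289), [0.5788, 0.1806, 0.1807]), (224, np.int64(151), [0.5771, 0.1804, 0.1811]), (228, np.int64(285), [0.5754, 0.1802, 0.1813])] 
 [(330, np.int64(270), [0.534, 0.1805, 0.1807]), (334, np.int64(191), [0.5325, 0.1801, 0.1814]), (338, np.int64(216), [0.5309, 0.1801, 0.1813]), (342, np.
[... 622 characters left out ...]
t64(283), [0.5789, 0.1879, 0.1909]), (220, np.int64(155), [0.5773, 0.1877, 0.1913]), (224, np.int64(281), [0.5758, 0.1875, 0.1915]), (228, np.int64(283), [0.5744, 0.188, 0.1908])] 
 [(330, np.int64(387), [0.5352, 0.1879, 0.1909]), (334, np.int64(387), [0.5336, 0.188, 0.1906]), (338, np.int64(210), [0.5324, 0.187, 0.1922]), (342, np.int64(264), [0.5305, 0.188, 0.1907]), (346, np.int64(276), [0.529, 0.1878, 0.1909]), (350, np.int64(275), [0.5274, 0.188, 0.1906]), (354, np.int64(275), [0.5257, 0.1884, 0.19]), (358, np.int64(52), [0.525, 0.1865, 0.1929]), (362, np.int64(56), [0.5248, 0.1835, 0.1975]), (366, np.int64(145), [0.5234, 0.1834, 0.1976]), (370, np.int64(212), [0.5218, 0.1837, 0.1971])]
```

View pics/w10c.png

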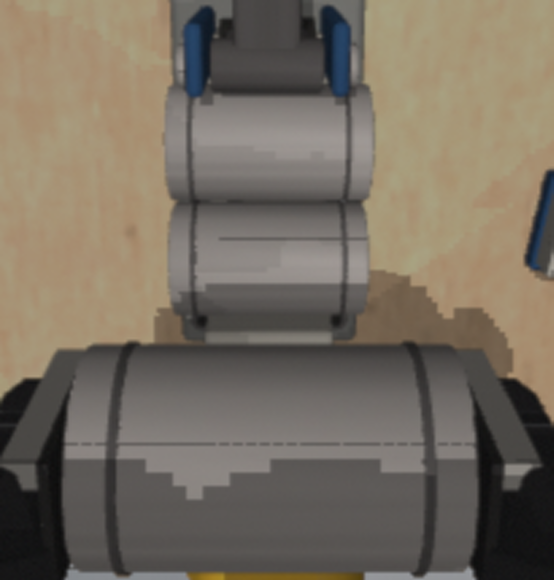

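Request:
move_arm --pt "1 0.001 0 0.03 0 0 0" --pt "1 0 0 0.03 0 0 0" --pt "1 0 0 0.025 0 0 0" --pt "1 0 0 0.013 0 0 0" --pt "1 0 0 0 0 0 0"

```text
t: 13.12
tool_pos: [0.5537, 0.1928, 0.0581]
tool_rot: [0.707, -0.707, 0.0, 0.0]
force: [-0.0, -0.1, -1.4]
finger_gap: 0.0591
```

```bash
python3 - <<'E'
from h import *
cap('wrist','w11')
plan(.554,.1929,.0497,-180)
fit('w11',([.535,.165,.072],[.575,.22,.1]))
E
```

```text
tcp [0.5543 0.1931 0.0591] jawyaw -179.99 q [ 0.68  0.05 -0.22  0.   -1.3  -0.68] F [-0.1 -0.1 -0.7] gap 0.0591 t 13.18
shift(tool now) [0.0002 0.0003 0.0094] rotvec [-0.08  0.02  0.01] shift(tool after turn) [0.0002 0.0003 0.0094]
w11 8561 yz [0.1959 0.0777] rms 0.0006
```

View pics/w11.png

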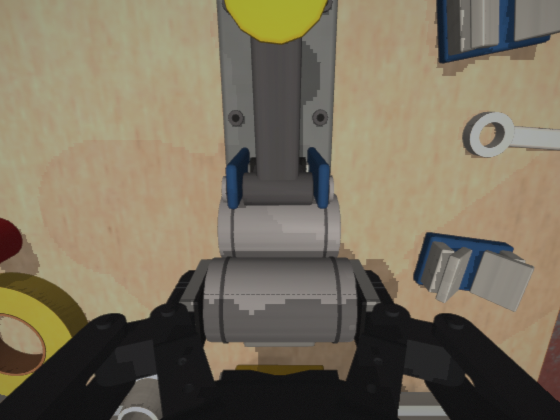

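Well aligned: the held axis is at y=0.1959 and z=0.0777. I lower the remaining 9 mm gently.

Request:
move_arm --pt "1 0 0 0.005 0 0 0" --pt "1 0 0 0.003 0 0 0" --pt "1 0 0 0.0015 0 0 0" --pt "1 0 0 0 0 0 0"

```text
t: 13.68
tool_pos: [0.5541, 0.1931, 0.0491]
tool_rot: [0.707, -0.707, 0.0, 0.0]
force: [-3.7, -1.7, 3.5]
finger_gap: 0.0592
```

```bash
python3 - <<'E'
from h import *
plan(.554,.1929,.0497,-180)
E
```

```text
tcp [0.5541 0.1931 0.0491] jawyaw -179.99 q [ 0.68  0.06 -0.23  0.   -1.28 -0.68] F [-3.7 -1.7  3.5] gap 0.0592 t 13.68
shift(tool now) [ 0.0002  0.0001 -0.0006] rotvec [-0.02 -0.03  0.01] shift(tool after turn) [ 0.0002  0.0001 -0.0006]
```

Request:
move_arm --pt "0.2 0 0 0 0 0 0" --pt "0 0 0 0 0 0 0" --pt "0 0 0 0 0 0 0"

```text
t: 14.05
tool_pos: [0.5541, 0.1934, 0.0483]
tool_rot: [0.707, -0.707, 0.0, -0.0]
force: [0.3, -0.2, -0.1]
finger_gap: 0.0854
```

```bash
python3 - <<'E'
from h import *
cap('wrist','w12')
plan(.554,.1929,.0497,-180)
fit('w12',([.535,.165,.067],[.575,.22,.1]))
E
```

```text
tcp [0.5541 0.1934 0.0483] jawyaw -180.0 q [ 0.68  0.06 -0.23  0.   -1.28 -0.68] F [-1.   0.8  0.3] gap 0.0853 t 14.1
shift(tool now) [ 0.0005  0.0001 -0.0014] rotvec [-0.01  0.    0.  ] shift(tool after turn) [ 0.0005  0.0001 -0.0014]
w12 8434 yz [0.196  0.0685] rms 0.0005
```

View pics/w12.png

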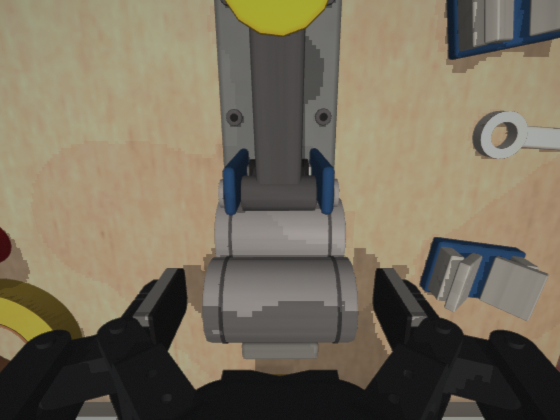

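The third roller is saddled at y=0.196, z=0.0685, flush with the others and stable. I lift off and go to the paddle.

Request:
move_arm --pt "0 0 0 -0.03 0 0 0" --pt "0 0 0 -0.04 0 0 0" --pt "0 0 0 -0.04 0 0 0" --pt "1 0.04 0 0 0 0 0" --pt "1 0.04 0 0 0 0 0"

```text
t: 14.72
tool_pos: [0.5541, 0.1129, 0.1589]
tool_rot: [0.708, -0.707, 0.0, -0.001]
force: [0.9, -1.0, -0.2]
finger_gap: 0.0516
```

Request:
move_arm --pt "1 0.036 -0.0013 0 0 0 0" --pt "1 0 0 0 0 0 0" --pt "1 0 0 0 0 0 0"

```text
t: 15.1
tool_pos: [0.5554, 0.0775, 0.1583]
tool_rot: [-0.707, 0.707, 0.0, 0.0]
force: [-0.4, -0.1, -0.2]
finger_gap: -0.0001
```

```bash
python3 - <<'E'
from h import *
cap('top','t13');cap('scene','s13')
plan(.5555,.077,.085,-180)
fit('s13',([.535,.172,.067],[.575,.22,.1]))
im=cv2.imread('pics/s13.png')[180:330,200:400]
cv2.imwrite('pics/s13c.png',cv2.resize(im,None,fx=4,fy=4,interpolation=cv2.INTER_CUBIC))
E
```

```text
tcp [0.5553 0.0781 0.1582] jawyaw -179.95 q [ 0.5  -0.06 -0.15 -0.   -1.48 -0.5 ] F [-0.8  0.5  0. ] gap -0.0 t 15.2
shift(tool now) [ 0.0011 -0.0002  0.0732] rotvec [ 0.01 -0.    0.05] shift(tool after turn) [ 0.0011 -0.0002  0.0732]
s13 324 yz [0.1952 0.0684] rms 0.001
```

View pics/s13c.png

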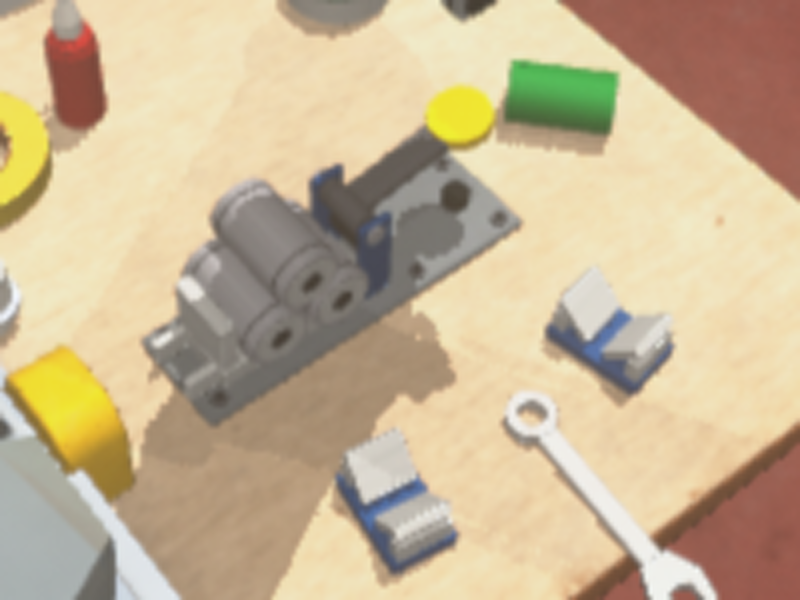

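View pics/s13.png

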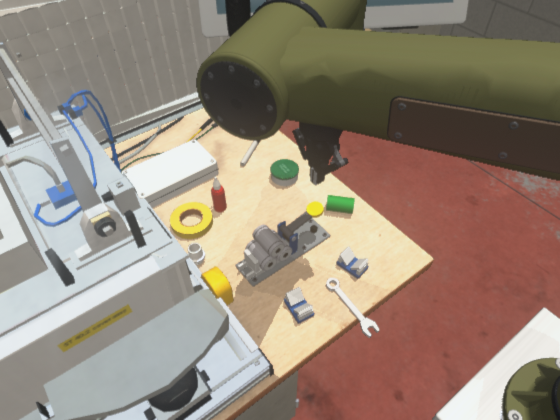

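View pics/t13.png

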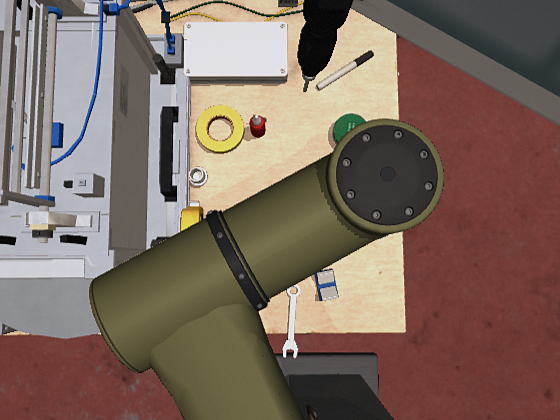

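The full scene view shows the shut gripper above the paddle at (318,208), and the pyramid bundle at (265,245). I descend to just above the pad.

Request:
move_arm --pt "1 0.0005 0 0.04 0 0 0" --pt "1 0 0 0.025 0 0 0" --pt "1 0 0 0.006 0 0 0" --pt "1 0 0 0 0 0 0"

```text
t: 15.7
tool_pos: [0.5556, 0.0772, 0.0879]
tool_rot: [0.707, -0.707, 0.0, -0.0]
force: [-0.1, -0.3, 0.1]
finger_gap: 0.0002
```

Request:
move_arm --pt "1 0 0 0.004 0 0 0" --pt "1 0 0 0.004 0 0 0" --pt "1 0 0 0 0 0 0"

```text
t: 16.08
tool_pos: [0.5558, 0.0768, 0.0798]
tool_rot: [-0.707, 0.707, -0.0, 0.0]
force: [0.1, -0.2, 2.2]
finger_gap: -0.0001
```

```bash
python3 - <<'E'
from h import *
cap('wrist','w14')
plan(.5555,.077,.085,-180)
E
```

```text
tcp [0.5557 0.0769 0.0799] jawyaw -180.0 q [ 0.5  -0.03 -0.26  0.   -1.34 -0.5 ] F [ 1.2 -0.6  1.8] gap -0.0 t 16.12
shift(tool now) [-0.0001  0.0002 -0.0051] rotvec [-0.07  0.01  0.  ] shift(tool after turn) [-0.0001  0.0002 -0.0051]
```

View pics/w14.png

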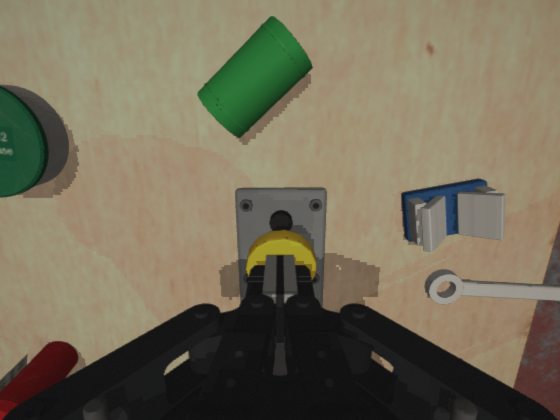

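The fingertips are on the pad, near its centre, at 2 N. I press on.

Request:
move_arm --pt "1 0.0005 0 0.004 0 0 0" --pt "1 0.0005 0 0.004 0 0 0" --pt "1 0 0 0.004 0 0 0" --pt "1 0 0 0.003 0 0 0" --pt "1 0 0 0 0 0 0"

```text
t: 16.75
tool_pos: [0.5553, 0.0755, 0.0642]
tool_rot: [-0.707, 0.707, -0.0, -0.0]
force: [0.4, -2.3, 3.8]
finger_gap: -0.0002
```

Request:
move_arm --pt "1 0.0005 0 0.003 0 0 0" --pt "1 0 0 0.002 0 0 0" --pt "1 0 0 0 0 0 0"

```text
t: 17.12
tool_pos: [0.5554, 0.0754, 0.0594]
tool_rot: [0.707, -0.707, 0.0, -0.0]
force: [0.1, -1.4, 4.1]
finger_gap: 0.0001
```

Request:
move_arm --pt "1 0 0 0.0015 0 0 0" --pt "1 0 0 0.0015 0 0 0" --pt "1 0 0 0 0 0 0"

```text
t: 17.5
tool_pos: [0.5554, 0.0756, 0.0565]
tool_rot: [0.707, -0.707, -0.0, -0.0]
force: [0.2, -0.4, 5.4]
finger_gap: -0.0002
```

Request:
move_arm --pt "1 0 0 0.001 0 0 0" --pt "1 0 0 0 0 0 0"

```text
t: 17.75
tool_pos: [0.5554, 0.0756, 0.0556]
tool_rot: [0.707, -0.707, -0.0, -0.0]
force: [0.4, 0.3, 4.6]
finger_gap: -0.0001
```

```bash
python3 - <<'E'
from h import *
cap('scene','s15')
plan(.5555,.077,.055,-180)
fit('s15',([.535,.172,.067],[.575,.22,.1]));fit('s15',([.535,.199,.04],[.575,.235,.06]))
im=cv2.imread('pics/s15.png')[180:330,200:400]
cv2.imwrite('pics/s15c.png',cv2.resize(im,None,fx=4,fy=4,interpolation=cv2.INTER_CUBIC))
E
```

```text
tcp [0.5554 0.0756 0.0556] jawyaw -179.98 q [ 0.49 -0.01 -0.29 -0.   -1.29 -0.49] F [-0.5 -0.4  5.1] gap 0.0 t 17.8
shift(tool now) [-0.0014 -0.0001  0.0006] rotvec [-0.02  0.02  0.02] shift(tool after turn) [-0.0014 -0.0001  0.0006]
s15 324 yz [0.1963 0.0687] rms 0.001
s15 220 yz [0.2152 0.0378] rms 0.002
```

View pics/s15c.png

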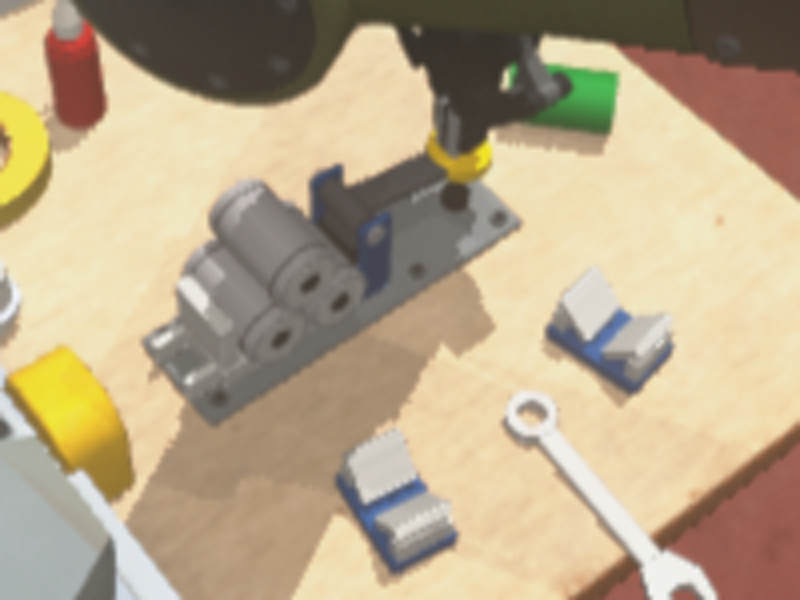

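Request:
move_arm --pt "1 0 0 0.001 0 0 0" --pt "1 0 0 0 0 0 0"

```text
t: 18.05
tool_pos: [0.5554, 0.0757, 0.0546]
tool_rot: [0.707, -0.707, -0.0, -0.0]
force: [-0.8, -0.5, 5.0]
finger_gap: -0.0002
```

Request:
move_arm --pt "1 0 0 0.001 0 0 0" --pt "1 0 0 0 0 0 0"

```text
t: 18.3
tool_pos: [0.5554, 0.0757, 0.054]
tool_rot: [0.707, -0.707, 0.0, -0.0]
force: [-2.6, 0.3, 7.5]
finger_gap: -0.0
```

Request:
move_arm --pt "1 0 0 0.001 0 0 0" --pt "1 0 0 0 0 0 0"

```text
t: 18.55
tool_pos: [0.5555, 0.0757, 0.0535]
tool_rot: [0.707, -0.707, 0.0, -0.0]
force: [-2.2, 0.1, 8.8]
finger_gap: -0.0001
```

Request:
move_arm --pt "1 0 0 0.0006 0 0 0" --pt "1 0 0 0 0 0 0" --pt "1 0 0 0 0 0 0"

```text
t: 18.92
tool_pos: [0.5555, 0.0757, 0.0532]
tool_rot: [0.707, -0.707, 0.0, -0.001]
force: [-2.5, -0.0, 10.6]
finger_gap: -0.0001
```

```bash
python3 - <<'E'
from h import *
cap('scene','s16');cap('wrist','w16')
plan(.5555,.077,.055,-180)
fit('s16',([.535,.172,.071],[.575,.22,.1]));fit('s16',([.535,.203,.04],[.575,.235,.06]))
print(arm.get_obs()['force'])
im=cv2.imread('pics/s16.png')[210:290,230:340]
cv2.imwrite('pics/s16c.png',cv2.resize(im,None,fx=7,fy=7,interpolation=cv2.INTER_CUBIC))
E
```

```text
tcp [0.5556 0.0757 0.0532] jawyaw -179.97 q [ 0.49 -0.01 -0.29  0.   -1.29 -0.49] F [-4.   0.8 11. ] gap -0.0001 t 19.02
shift(tool now) [-0.0013  0.0001 -0.0018] rotvec [-0.06  0.03  0.03] shift(tool after turn) [-0.0013  0.0001 -0.0018]
s16 307 yz [0.1967 0.0691] rms 0.001
s16 215 yz [0.2153 0.0378] rms 0.0019
[-3.98028997  0.80624998 11.02235585]
```

View pics/s16c.png

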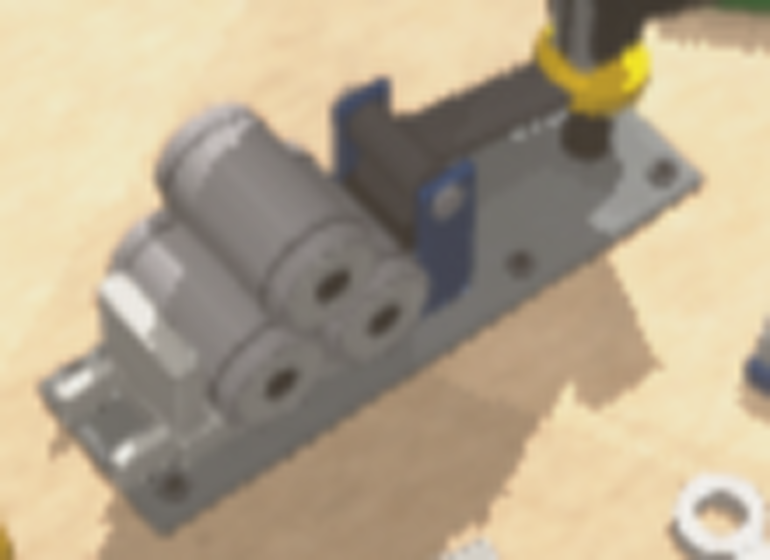

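Request:
move_arm --pt "1 0 0 0 0 0 0" --pt "1 0 0 0 0 0 0" --pt "1 0 0 0 0 0 0" --pt "1 0 0 0 0 0 0" --pt "1 0 0 0 0 0 0"

```text
t: 19.65
tool_pos: [0.5556, 0.0758, 0.0532]
tool_rot: [0.707, -0.707, 0.0, -0.001]
force: [-3.3, -1.1, 10.3]
finger_gap: -0.0002
```

```bash
python3 - <<'E'
from h import *
plan(.5555,.077,.055,-180)
xr('s16',205,206,0,560,9,9)
print(arm.job_done())
E
```

```text
tcp [0.5556 0.0758 0.0532] jawyaw -179.97 q [ 0.49 -0.01 -0.29  0.   -1.29 -0.49] F [-3.3 -1.1 10.3] gap -0.0002 t 19.65
shift(tool now) [-0.0012  0.0001 -0.0018] rotvec [-0.06  0.03  0.03] shift(tool after turn) [-0.0012  0.0001 -0.0018]
the job is handed in; nothing more can be done
None
```

The bundle is built and clamped, and I handed the job in at about 19.7 s with the paddle still held down. I laid roller_1 beside roller_a in the jig and saddled roller_2 on top in the gap. I then pressed the paddle with the shut fingertips and kept pushing.

**Last checks**
- **Push:** the force on the paddle was steady at 10–11 N, with about 3 N sideways. The paddle was down about 28–29 mm, which matches the 28 mm given for closing the jaw.
- **Bundle:** pressing the paddle raised the top roller's axis from 68.5 to 69.1 mm and brought it to y = 0.197. That fits two lower rollers touching at 36 mm spacing. I did not measure roller_1's position directly after clamping.
- **Ends:** the roller ends were flush to within about 1 mm, measured before clamping.
- **Bystanders:** I did not touch the other things on the worktop or the green look-alike.

**Disagreement:** the jig description allows the second roller at -18 to -27 mm. The images showed the brackets leaving room only to about -20 mm, so I laid it at about -20 mm instead of the nominal -22 mm.

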